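# Put the shared stationery back in its holders

### The arm

A 7-joint arm with a two-finger parallel gripper is mounted at the origin on the work surface. World frame = base frame: x ahead of the robot, y to its left, z up, the work surface at z = 0. Lengths are in m, angles in rad, forces in N, time in s.
With the tool pointing down it reaches from about 0.425 to 0.95 m from the base axis. Payload 4.7 kg.
Tool frame: the origin (TCP) lies between the finger pads; the fingertips stand 25 mm ahead of it and the grasp point (between the pads) lies 6 mm ahead of it; z points along the fingers, y is the line along which they close (so a half turn about z gives the same grasp; the last joint's range is limited). The gripper opens to 85 mm and grips with 20 to 120 N. Pads are 22 mm wide; open, the fingers measure 114 mm over their backs; the gripper's body (76 mm by 85 mm) begins 54 mm behind the grasp point. The pads swing forward as they close: fully open they stand 13 mm farther back than shut.
Start: joints at [1.298, 0.469, -0.049, 1.532, 0.024, 1.141, -0.082], TCP at [0.163, -0.655, 0.256] pointing down, gripper open.
Joint ranges: [-2.59, 2.59], [-0.33, 1.99], [-1.39, 1.29], [0.1, 2.45], [-1.04, 4.18], [0.21, 1.99], [-2.66, 2.66]. Speed limits (rad/s): [2.57, 2.57, 3.14, 3.14, 3.14, 3.14, 3.14].

### API

Orientations are given as a 3x3 rotation matrix whose columns are the frame's x, y, z axes.
In Python, from rig import * gives the robot as it stands. Calls block until the motion is done:
- movep(position, orientation): joint-space move of the TCP to a pose.
- move_l(position, attitude=None, feed=0.15, until_force=None): straight line of the TCP; attitude=None keeps the orientation; feed is the mean speed in m/s. With until_force (N) it stops when the force on the tool has changed by that much, and returns True; else False.
- move_joints(angles): joint-space move.
- command_gripper(opening, newtons=None): finger opening in m; newtons is the grip in N (None keeps the last); returns when the fingers have stopped.
- sleep(seconds).
- inverse_kinematics(position, orientation): joint angles nearest the present ones, or None.
- sense(): the state.
- camera(name): name is "side" or "top" or "wrist"; returns (picture, depth): 384x512x3 uint8, red, green, blue; 384x512 float32, m along the optical axis (not along the pixel's ray), 0 where there is no reading.
- camera_params(name): a dict with "K" (3x3 intrinsics, pixels), "dist" ([k1, k2, p1, p2, k3] as OpenCV has them; the pictures are not rectified), "position" and "rotation" of the camera in the world; the wrist camera has in their place "tool_from_camera" (4x4, takes a point from camera to tool coordinates, whose origin is the TCP and whose axes are the flange's). Camera axes: x right, y down, z forward; pixel columns grow to the right and rows downward; lengths in m; the calibration is good to about 2 mm. A picture is of the moment at which its call begins: read the wrist's pose just before it. camera_params takes no time and is no camera call.
A pose or a line that the arm cannot do raises Unreachable and nothing moves.
- finish_job(): hands the job in; it is judged then, once.
The state is a dict: "time_s": time; "joint_pos": joint angles; "qd": joint speeds; "joint_efforts": joint torques, N m; "position": TCP position; "tcp_rot": TCP orientation; "wrist_force": force on the tool from outside, world axes, zero at the start; "ft_torque": the same for the moment, N m; "finger_gap": finger opening in m; "gripper_force": force on a finger pad.
Only numpy, scipy, OpenCV 4.12 (cv2) and the standard library are available. Lean on these libraries where they do the work, as an engineer would, in place of code of your own. Each camera call takes 0.05 s, during which the arm holds its last target. There are 200 camera calls.

### The job

Tidy the shared stationery away: lay the stapler flat in the long teal tray and the sticky-note block flat in the square white tray, and stand the glue stick upright in the empty blue cup. Slip both tape rolls over the rod of the tape stand, the wide blue roll at the bottom and the narrow pink one lying flat on top of it. Leave the orange pencil cup standing where it is.

Things in the scene. Friction and masses are not known exactly. Their poses are not given: they have to be found in the camera images.
- stapler: red desk stapler standing on its black base, 112 long x 32 wide x 50 mm high, about 0.16 kg. Origin: centre of its underside; x along its length to the nose, z up. The red top arm, 28 mm wide, runs over nearly the whole length from 26 to 48 mm above the underside: grip across it (along y) at the middle, about 40 mm up. Starts upright on the desk, its length within 0.6 rad of world x.
- memo_block: block of sticky notes in coloured layers (white below, then coral, orange, salmon, yellow on top), 50 x 50 mm and 42 mm high, solid, about 0.08 kg. Origin: centre of its underside; x and y square to its sides, z up. Grip it high on two facing sides (some 33 mm above its underside), so that the fingertips stay above the 16 mm walls of its tray. Starts flat on the desk.
- glue_stick: glue stick standing upright, a cylinder 28 mm in diameter and 95 mm high, white and lilac tube with a green cap (the top 33 mm), about 0.035 kg. Origin: centre of its underside, z along its axis, up. Grip the cap, about 80 mm above the underside, so that the fingertips stay above the rim of the cup.
- tape_wide: the wide roll of blue tape, lying flat: outside diameter 62 mm, hole 36 mm right through, 24 mm high, about 0.06 kg. Origin: centre of its underside, z along its axis, up.
- tape_narrow: the narrow roll of pink tape, lying flat: outside diameter 50 mm, hole 36 mm right through, 15 mm high, about 0.03 kg. Origin: centre of its underside, z along its axis, up.
- stapler_tray: the stapler's place: long shallow teal (dark blue-green) tray fixed to the desk, outside 140 x 62 mm and 14 mm high, inside 132 x 54 mm, floor 4 mm thick, lined with tan cork. Origin: centre of its underside; x along its length, z up. Its length is within 0.4 rad of world x. The stapler may lie either way round.
- memo_tray: the sticky notes' place: square shallow white tray fixed to the desk, outside 78 x 78 mm and 16 mm high, inside 70 x 70 mm, floor 4 mm thick, all white, with a 28 mm thumb gap in the middle of its front (-x) wall. Origin: centre of its underside; x and y square to its sides, z up.
- glue_cup: the glue stick's place: small empty blue fluted cup fixed to the desk, 52 mm high, outside 56 mm in diameter at the foot and 64 mm at the rim, inside 50 mm at the floor and 58 mm at the rim, floor 4 mm thick. Origin: centre of its underside, z up.
- tape_stand: the tape rolls' place: stand fixed to the desk, a round wooden base 72 mm in diameter and 8 mm thick with an upright steel rod 15 mm in diameter in its middle, the rod's round top 66.5 mm above the desk. Origin: centre of its underside, z up. Seated, the blue roll's underside is 8 mm and the pink roll's 32 mm above the desk.
- pencil_cup: bystander: orange fluted cup full of coloured pencils, standing loose on the desk, 92 mm high, 82 mm in diameter at the rim, pencil points up to 180 mm above the desk and up to 45 mm from its axis. Origin: centre of its underside, z up. Not to be moved or upset.

How it is judged:
At the end, for the whole second after the job is handed in: All at rest: stapler flat in teal tray (within 17 mm, 0.25 rad lengthwise), notes flat in white tray (18 mm), glue stick upright (0.2 rad) on the floor of the blue cup (16 mm), blue roll flat on the stand base, pink flat on it (16 mm from the rod axis), pencil cup upright within 30 mm of its start (horizontal distance between stapler and stapler_tray below 0.017 m and z of stapler in the frame of stapler_tray between 0.001 and 0.009 m and angle between each of stapler, memo_block, tape_wide, tape_narrow's own z axis and vertical below 0.12 rad and linear speed of each of stapler, memo_block, glue_stick, tape_wide, tape_narrow below 0.02 m/s and angular speed of each of stapler, memo_block, glue_stick, tape_wide, tape_narrow below 0.3 rad/s and angle between the x axis of stapler and the x axis of stapler_tray, either way round below 0.25 rad and horizontal distance between memo_block and memo_tray below 0.018 m and z of memo_block in the frame of memo_tray between 0.001 and 0.009 m and horizontal distance between glue_stick and glue_cup below 0.016 m and z of glue_stick in the frame of glue_cup between 0.001 and 0.01 m and angle between each of glue_stick, pencil_cup's own z axis and vertical below 0.2 rad and horizontal distance between each of tape_wide, tape_narrow and tape_stand below 0.016 m and z of tape_wide in the frame of tape_stand between 0.005 and 0.012 m and z of tape_narrow in the frame of tape_stand between 0.029 and 0.036 m and distance of pencil_cup from where it was at the start of the episode below 0.03 m); the robot touches nothing.
It fails at once if the pencil cup is shifted by more than 30 mm or upset (distance of pencil_cup from where it was at the start of the episode above 0.03 m or angle between pencil_cup's own z axis and vertical above 0.35 rad).
It also fails if it takes over 128 s, if anything falls off the work surface, if the arm or the gripper's body presses on something with over 40 N, if the wrist force passes 120 N, or if a joint passes its speed limit or range.

## Working session

There is one attempt and no reset: what is moved stays moved. The work goes in short steps, each a Python script; the robot and the scene stay as the last script left them, time stands still between calls to the robot, and variables do not carry over. Pictures are saved under pics/ and viewed, at most 14 in all, crops included, and the job is handed in when it is done.

```bash
mkdir -p pics; ls
python3 - <<'E'
from rig import *
import cv2,numpy as np
np.set_printoptions(precision=4,suppress=True)
for n in ("top","side"):
    p,d=camera(n); cv2.imwrite(f"pics/{n}0.png",p[:,:,::-1]); np.savez(f"{n}0.npz",p=p,d=d)
    print(n,camera_params(n),(d>0).mean())
print(camera_params("wrist")); print(sense())
E
```

```text
pics
top {'K': array([[411.1268,   0.    , 245.7107],
       [  0.    , 411.1268, 192.0303],
       [  0.    ,   0.    ,   1.    ]]), 'dist': array([-0.1135,  0.    ,  0.    ,  0.    ,  0.    ]), 'position': array([0.3129, 0.1058, 1.2168]), 'rotation': array([[ 0.0279, -0.9855,  0.1676],
       [-0.9992, -0.032 , -0.0222],
       [ 0.0273, -0.1668, -0.9856]])} 0.9960378011067709
side {'K': array([[437.2972,   0.    , 261.4948],
       [  0.    , 437.2972, 184.3929],
       [  0.    ,   0.    ,   1.    ]]), 'dist': array([0.016, 0.   , 0.   , 0.   , 0.   ]), 'position': array([-0.1784,  0.8683,  0.7919]), 'rotation': array([[-0.7397, -0.4039,  0.5382],
       [-0.6728,  0.4306, -0.6016],
       [ 0.0112, -0.8071, -0.5903]])} 0.9960479736328125
{'K': array([[292.5054,   0.    , 255.0743],
       [  0.    , 292.5054, 187.6309],
       [  0.    ,   0.    ,   1.    ]]), 'dist': array([-0.0722,  0.    ,  0.    ,  0.    ,  0.    ]), 'tool_from_camera': array([[-0.0005, -0.9491, -0.315 ,  0.0816],
       [ 1.    , -0.0008,  0.0008, -0.0001],
       [-0.001 , -0.315 ,  0.9491, -0.1176],
       [ 0.    ,  0.    ,  0.    ,  1.    ]])}
{'time_s': 0.1, 'joint_pos': array([ 1.2981,  0.4694, -0.0486,  1.5336,  0.0241,  1.141 , -0.0823]), 'qd': array([ 0.    , -0.0029, -0.    , -0.    ,  0.0006, -0.0001,  0.0012]), 'joint_efforts': array([ -0.0001, -51.152 ,  -0.0474, -23.8391,   0.0108,   0.0044,
         0.    ]), 'position': array([ 0.1628, -0.6546,  0.2553]), 'tcp_rot': array([[ 0.9704,  0.2414, -0.0005],
       [ 0.2414, -0.9704,  0.0018],
       [-0.    , -0.0019, -1.    ]]), 'wrist_force': array([ 0.0785,  0.2717, -0.1475]), 'ft_torque': array([-0.0063,  0.0075,  0.0223]), 'gripper_force': 0.0, 'finger_gap': 0.08567672806369964}
```

View pics/top0.png

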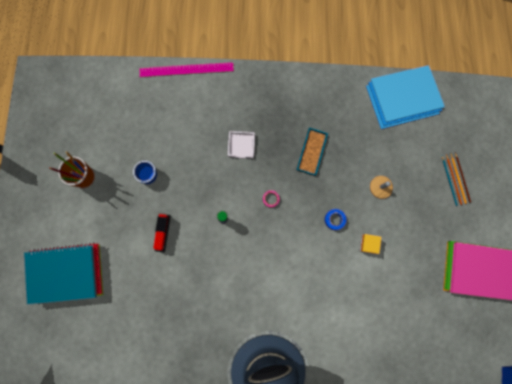

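View pics/side0.png

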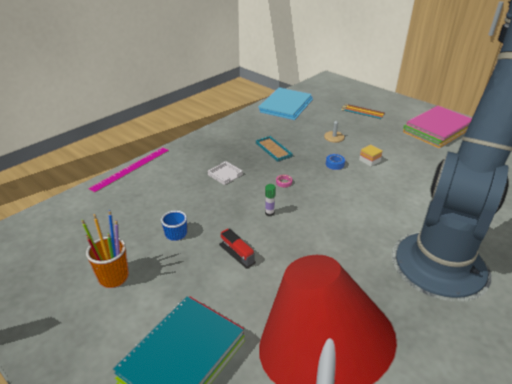

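The top view shows: stapler (162,232), glue (223,216), pink roll (271,199), blue roll (336,219), notes (372,244), stand base (381,187), teal tray (312,152), white tray (241,145), blue cup (145,173) and pencil cup (75,172). The side view confirms all of these.

```bash
cat > h.py <<'E'
from rig import *
import cv2,numpy as np
np.set_printoptions(precision=4,suppress=True)
def campose(n,s=None):
    c=camera_params(n)
    if n!="wrist": return c["K"],c["dist"],c["position"],c["rotation"]
    s=s or sense(); T=c["tool_from_camera"]; R=s["tcp_rot"]
    return c["K"],c["dist"],s["position"]+R@T[:3,3],R@T[:3,:3]
def rays(cp,uv):
    K,D,p,R=cp
    q=cv2.undistortPoints(np.float64(uv).reshape(-1,1,2),K,D).reshape(-1,2)
    return np.c_[q,np.ones(len(q))]@R.T
def onplane(cp,uv,z):
    r=rays(cp,uv); return cp[2]+r*((z-cp[2][2])/r[:,2:])
def meet(cps,uvs):  # least squares crossing of rays
    A=np.zeros((3,3));b=np.zeros(3);P=[]
    for cp,uv in zip(cps,uvs):
        d=rays(cp,[uv])[0];d/=np.linalg.norm(d);M=np.eye(3)-np.outer(d,d);A+=M;b+=M@cp[2];P.append((M,cp[2]))
    x=np.linalg.solve(A,b); return x,max(np.linalg.norm(M@(x-p)) for M,p in P)
def down(yaw):  # tool pointing down, closing axis y at angle yaw to world y (x axis at yaw)
    c,s=np.cos(yaw),np.sin(yaw); return np.array([[c,s,0],[s,-c,0],[0,0,-1.]])
def shoot(tag):
    s=sense(); cp=campose("wrist",s); p,d=camera("wrist")
    cv2.imwrite(f"pics/{tag}.png",p[:,:,::-1]); np.savez(f"{tag}.npz",p=p,d=d,K=cp[0],D=cp[1],t=cp[2],R=cp[3]); return cp,p,d
def load(tag):
    f=np.load(f"{tag}.npz"); return (f["K"],f["D"],f["t"],f["R"]),f["p"],f["d"]
E
python3 - <<'E'
from h import *
ob=dict(stapler=(162,232,.05),glue=(223,216,.095),pink=(271,199,.015),blue=(336,219,.024),memo=(372,242,.042),stand=(381,187,.008),ttray=(312,152,.01),mtray=(241,145,.01),cup=(145,173,.052),pencil=(75,172,.092))
cp=campose("top")
for k,(u,v,z) in ob.items():
    p=onplane(cp,[(u,v)],z)[0]; print(k,p,np.hypot(p[0],p[1]))
for x,y in [(.5,-.15),(.5,.2),(.5,0)]:
  for yaw in (0,np.pi,np.pi/2,-np.pi/2):
    print(x,y,yaw,inverse_kinematics([x,y,.25],down(yaw)))
E
```

```text
stapler [0.3888 0.3135 0.05  ] 0.4994340747223783
glue [0.4351 0.1409 0.095 ] 0.4573279412290354
pink [0.4988 0.0032 0.015 ] 0.4987867124795648
blue [ 0.4438 -0.1893  0.024 ] 0.4825273797651331
memo [ 0.3776 -0.2911  0.042 ] 0.4768002896261128
stand [ 0.5475 -0.3344  0.008 ] 0.6415319584586451
ttray [ 0.6487 -0.1204  0.01  ] 0.6597652995594468
mtray [0.6627 0.097  0.01  ] 0.6697160466325522
cup [0.5574 0.373  0.052 ] 0.6707033881815477
pencil [0.5459 0.5643 0.092 ] 0.7851236291435064
0.5 -0.15 0 [ 0.5594  0.2554 -0.4148  1.8827  0.1192  1.0274 -1.476 ]
0.5 -0.15 3.141592653589793 [ 0.9046  0.3394 -0.8552  1.8655  0.291   1.0669  1.5058]
0.5 -0.15 1.5707963267948966 [ 0.7321  0.2871 -0.6281  1.8737  0.194   1.0416  0.0249]
0.5 -0.15 -1.5707963267948966 [-0.6612  0.3772  1.125   1.9434 -0.3902  1.0629 -2.5093]
0.5 0.2 0 [ 0.396   0.4829 -1.1376  1.8223  0.4801  1.1492 -2.4743]
0.5 0.2 3.141592653589793 [ 0.3925  0.4796 -1.1312  1.8225  0.4759  1.1471  0.6712]
0.5 0.2 1.5707963267948966 [ 0.3504  0.4448 -1.0572  1.8242  0.4283  1.1252 -0.8561]
0.5 0.2 -1.5707963267948966 [ 0.4128  0.4998 -1.1698  1.8217  0.502   1.1602  2.218 ]
0.5 0 0 [ 0.5041  0.2588 -0.6918  1.9176  0.1915  1.031  -1.8412]
0.5 0 3.141592653589793 [ 0.8147  0.3886 -1.12    1.9045  0.394   1.0938  1.108 ]
0.5 0 1.5707963267948966 [ 0.6255  0.2935 -0.8468  1.9121  0.2531  1.0461 -0.3285]
0.5 0 -1.5707963267948966 [ 0.9118  0.4904 -1.3031  1.9012  0.5196  1.1549  2.557 ]
```

Run:
```python
from h import *
for i,(x,y) in enumerate([(.49,-.28),(.50,-.08),(.50,.12),(.48,.30)]):
    movep([x,y,.25],down(np.pi)); shoot(f"w{i}"); print(sense()["time_s"],sense()["joint_pos"])
ims=[cv2.resize(cv2.imread(f"pics/w{i}.png"),(400,300)) for i in range(4)]
cv2.imwrite("pics/wall.png",np.vstack([np.hstack(ims[:2]),np.hstack(ims[2:])]))
```

```text
1.9583 [ 1.044   0.397  -0.7742  1.7754  0.3094  1.0955  1.7331]
2.825 [ 0.7932  0.3115 -0.8609  1.8973  0.2716  1.0538  1.3868]
3.6917 [ 0.4338  0.3438 -0.9176  1.8799  0.3112  1.0696  0.9582]
4.4917 [ 0.0626  0.4451 -0.9176  1.7675  0.39    1.1246  0.586 ]
```

View pics/wall.png

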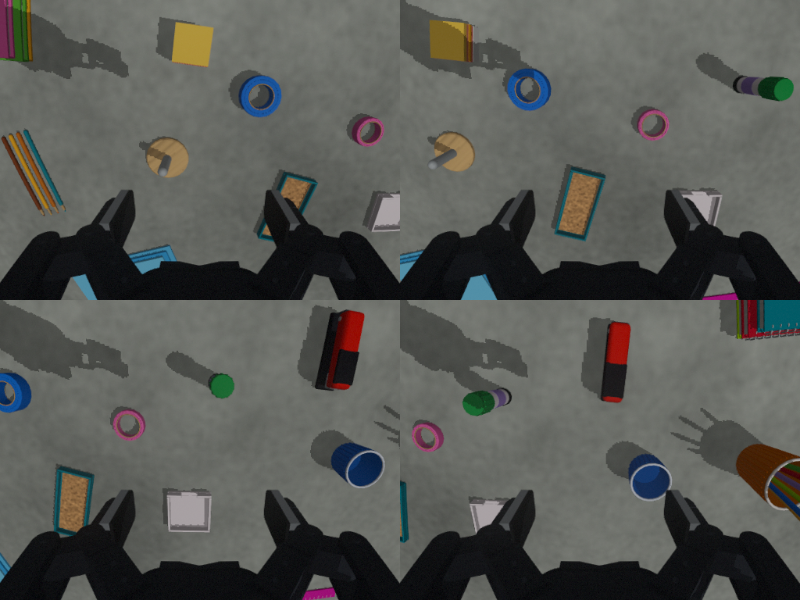

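The wrist mosaic shows w0 with notes, blue roll and stand; w1 with teal tray, rolls and stand; w2 with white tray, glue, stapler and cup; w3 with stapler, cup and glue. Next I'll use colour masks, then ray crossing for heights (depth as a cross-check) and plane casting for poses.

```bash
cat > meas.py <<'E'
from h import *
C=dict(memo=((20,120,100),(32,255,255)),blue=((106,150,60),(125,255,255)),pink=((155,90,80),(175,255,255)),wood=((10,70,90),(19,180,255)),
 teal=((86,120,30),(100,255,150)),white=((0,0,140),(180,40,255)),green=((50,120,40),(85,255,255)),red=((0,180,60),(6,255,255)),black=((0,0,0),(180,255,45)))
coarse=dict(memo=(.378,-.291,.042,'memo'),blue=(.444,-.189,.024,'blue'),pink=(.499,.003,.015,'pink'),stand=(.5475,-.334,.008,'wood'),ttray=(.649,-.12,.014,'teal'),
 mtray=(.663,.097,.016,'white'),cup=(.557,.373,.052,'blue'),glue=(.435,.141,.095,'green'),stapler=(.389,.3135,.048,'red'))
def blob(cp,p,key,rad=.075):
    x,y,z,c=coarse[key]; m=cv2.inRange(cv2.cvtColor(p,cv2.COLOR_RGB2HSV),np.array(C[c][0]),np.array(C[c][1]))
    yy,xx=np.nonzero(m); 
    if len(xx)<40: return None
    P=onplane(cp,np.c_[xx,yy],z); k=np.hypot(P[:,0]-x,P[:,1]-y)<rad
    return (np.c_[xx,yy][k],P[k]) if k.sum()>40 else None
def cloud(cp,d,uv):
    r=rays(cp,uv); return cp[2]+r*d[uv[:,1],uv[:,0]][:,None]
E
python3 - <<'E'
from meas import *
for k in coarse:
  for w in range(4):
    cp,p,d=load(f"w{w}"); b=blob(cp,p,k)
    if b is None: continue
    uv,P=b; Q=cloud(cp,d,uv); zt=np.percentile(Q[:,2],95); T=Q[Q[:,2]>zt-.005]
    edge=uv.min()<2 or uv[:,0].max()>509
    r=cv2.minAreaRect(np.float32(T[:,:2]*1000)); c=cv2.minEnclosingCircle(np.float32(T[:,:2]*1000))
    print(k,w,len(uv),'EDGE' if edge else '','ztop %.4f'%zt,'rect',np.round(r[0],1),np.round(r[1],1),round(r[2],1),'circ',np.round(c[0],1),round(c[1],1))
E
```

```text
memo 0 2421  ztop 0.0431 rect [ 378.4 -291.7] [49.5 57.3] 81.3 circ [ 375.5 -291.2] 35.1
memo 1 2190  ztop 0.0432 rect [ 387.8 -197.7] [239.2  49.9] 81.8 circ [ 388.8 -198.5] 121.0
blue 0 1467  ztop 0.0251 rect [ 425.2 -213.9] [123.5  60.2] 50.4 circ [ 431.4 -220.5] 64.2
blue 1 1545  ztop 0.0252 rect [ 446.3 -150.7] [136.1  59.3] 87.6 circ [ 434.4 -150.1] 70.2
blue 2 1308 EDGE ztop 0.0250 rect [447.4 -42.3] [320.2  59.5] 89.1 circ [445.4 -42.3] 162.5
pink 0 479  ztop 0.0159 rect [ 449.1 -122.5] [322.7  48.9] 67.2 circ [ 459.5 -126.9] 161.9
pink 1 558  ztop 0.0160 rect [463.8 -22.2] [139.4  49.1] 33.9 circ [470.  -31.6] 70.9
pink 2 647  ztop 0.0161 rect [461.   44.2] [ 48.6 162. ] 45.6 circ [466.3  50.3] 82.2
pink 3 782  ztop 0.0161 rect [466.  142.9] [ 49.  334.9] 14.5 circ [454.  139.8] 167.9
stand 0 1825  ztop 0.0093 rect [ 494.6 -328.4] [ 70.9 182.6] 82.0 circ [ 495.4 -315.3] 93.1
stand 1 1720  ztop 0.0095 rect [ 491.9 -223.6] [ 70.2 319. ] 27.2 circ [ 490.6 -224.4] 159.6
ttray 0 820  ztop 0.0149 rect [ 545.3 -160.6] [339.8 128.3] 20.7 circ [ 563.8 -209.6] 170.3
ttray 1 1076  ztop
[... 524 characters left out ...]
mtray 3 847  ztop 0.0168 rect [543.5 175.9] [ 45.1 376.2] 45.0 circ [546.4 178.8] 189.0
cup 2 2227  ztop 0.0487 rect [488.3 268.3] [324.   60.7] 55.0 circ [499.  260.7] 162.8
cup 3 1980  ztop 0.0469 rect [493.  349.9] [209.4  56.5] 21.0 circ [494.8 345.3] 105.2
glue 1 1099  ztop 0.0957 rect [422.3  39.1] [239.6  27.5] 82.1 circ [428.   38.3] 120.1
glue 2 754  ztop 0.0961 rect [430.6 140.4] [41.  26.7] 31.7 circ [433.1 136.4] 22.3
glue 3 1007  ztop 0.0960 rect [426.2 215.9] [ 27.6 171.7] 8.1 circ [418.2 214.7] 86.0
stapler 2 1855  ztop 0.0490 rect [381.3 228.3] [210.6 100.8] 83.9 circ [383.2 226.9] 114.8
stapler 3 1500  ztop 0.0492 rect [390.4 316.6] [ 33.2 100.8] 83.9 circ [390.8 321.3] 51.0
```

```bash
cat >> meas.py <<'E'
def top(tag,k):
    cp,p,d=load(tag); b=blob(cp,p,k)
    if b is None: return None
    uv,P=b; Q=cloud(cp,d,uv); ok=d[uv[:,1],uv[:,0]]>.05; ok&=np.abs(Q[:,2])<.2
    zt=np.percentile(Q[ok,2],95); ok&=Q[:,2]>zt-.006; uv=uv[ok]
    m=np.zeros(d.shape,np.uint8); m[uv[:,1],uv[:,0]]=255
    m=cv2.morphologyEx(m,cv2.MORPH_CLOSE,np.ones((3,3)))
    cs,_=cv2.findContours(m,cv2.RETR_EXTERNAL,cv2.CHAIN_APPROX_NONE); c=max(cs,key=cv2.contourArea)[:,0]
    X=onplane(cp,c,coarse[k][2])[:,:2]*1000; X=np.float32(X)
    return cp,c,zt,cv2.minAreaRect(X),cv2.fitEllipse(X),(c.min()<2 or c[:,0].max()>509)
E
python3 - <<'E'
from meas import *
for k in coarse:
  L=[]
  for w in range(4):
    t=top(f"w{w}",k)
    if t is None: continue
    cp,c,zt,r,e,ed=t
    print(k,w,'EDGE' if ed else '','z %.4f'%zt,'rect',np.round(r[0],1),np.round(r[1],1),round(r[2],1),'ell',np.round(e[0],1),np.round(e[1],1))
    if not ed and k in('memo','blue','pink','stand','glue','stapler','cup'): L.append((cp,cv2.fitEllipse(c)[0] if k!='memo' else cv2.minAreaRect(c)[0]))
  if len(L)>1: print('  2-view',meet(*zip(*L[:2])))
E
```

```text
memo 0  z 0.0431 rect [ 374.7 -291. ] [49.5 49.3] 81.8 ell [ 374.5 -291. ] [57.  57.4]
memo 1  z 0.0432 rect [ 374.6 -289.2] [52.5 49.8] 81.8 ell [ 374.2 -290. ] [56.8 58.9]
  2-view (array([ 0.374 , -0.2915,  0.0404]), np.float64(7.518709574723273e-06))
blue 0  z 0.0251 rect [ 444.9 -189.8] [60.5 59.8] 46.7 ell [ 444.9 -190. ] [59.6 60.5]
blue 1  z 0.0252 rect [ 444.7 -187.9] [61.5 59.1] 88.9 ell [ 444.9 -188.1] [59.5 60.6]
blue 2 EDGE z 0.0250 rect [ 447.9 -174.9] [41.9 61.2] 75.7 ell [ 446.  -180.5] [48.4 56.8]
  2-view (array([ 0.4445, -0.1891,  0.02  ]), np.float64(5.90152823820513e-05))
pink 0  z 0.0159 rect [500.9   1.9] [49.9 47.6] 12.2 ell [501.2   2. ] [47.5 49.6]
pink 1  z 0.0160 rect [501.   3.] [49.5 47.5] 2.8 ell [500.9   2.7] [47.8 49.2]
pink 2  z 0.0161 rect [501.3   4.6] [49.  48.6] 85.6 ell [501.2   4.9] [47.6 49.2]
pink 3  z 0.0161 rect [501.1   6.1] [48.7 51.5] 29.3 ell [501.1   6.1] [48.3 52.3]
  2-view (array([0.501 , 0.003 , 0.0133]), np.float64(0.0001575138524199379))
stand 0  z 0.0093 rect [ 549.5 -336.3] [70.1 70.8] 89.8 ell [ 548.1 -335.2] [67.7 69.6]
stand
[... 987 characters left out ...]
0.  55.7] 27.1 ell [556.9 373.3] [56.5 65.3]
  2-view (array([0.5609, 0.3751, 0.0447]), np.float64(0.0011228263922329947))
glue 1  z 0.0956 rect [436.3 141. ] [29.5 28.2] 49.5 ell [436.8 141.1] [26.6 30.2]
glue 2  z 0.0961 rect [436.2 143.7] [27.7 26.8] 28.9 ell [436.5 143.9] [26.3 26.8]
glue 3  z 0.0960 rect [436.1 146.3] [27.3 29.8] 9.9 ell [436.3 146.4] [26.9 29.1]
  2-view (array([0.4368, 0.1443, 0.0909]), np.float64(0.00014904451866846918))
stapler 2  z 0.0489 rect [366.  319.9] [27.3 49.6] 84.0 ell [367.1 319.8] [28.2 59.1]
stapler 3  z 0.0491 rect [365.9 322.5] [26.5 50.1] 84.1 ell [366.6 322.6] [28.2 59.5]
  2-view (array([0.3655, 0.3231, 0.0425]), np.float64(0.00021010193694405001))
```

Run:
```python
from meas import *
v,u=np.mgrid[0:384,0:512]; uv=np.c_[u.ravel(),v.ravel()]
for k,zlo,zhi in (('stapler',.04,.06),('stapler',.03,.06),('cup',.047,.056),('pencil',.08,.1)):
  for w in (2,3):
    x,y=(.546,.564) if k=='pencil' else coarse[k][:2]; cp,p,d=load(f"w{w}"); Q=cloud(cp,d,uv); ok=(d.ravel()>.05)&(np.hypot(Q[:,0]-x,Q[:,1]-y)<.085)&(Q[:,2]>zlo)&(Q[:,2]<zhi)
    if ok.sum()<50: continue
    X=np.float32(onplane(cp,uv[ok],Q[ok,2][:,None].mean())[:,:2]*1000); 
    r=cv2.minAreaRect(X); e=cv2.minEnclosingCircle(X)
    print(k,zlo,w,ok.sum(),'z95 %.4f'%np.percentile(Q[ok,2],95),np.round(r[0],1),np.round(r[1],1),round(r[2],1),'circ',np.round(e[0],1),round(e[1],1))
# two-view rod top, masked pencil etc: desk level check
for w in range(4):
    cp,p,d=load(f"w{w}"); Q=cloud(cp,d,uv); print(w,'desk z median',np.median(Q[(d.ravel()>.05)&(Q[:,2]<.006),2]))
cp,p,d=load("w0"); Q=cloud(cp,d,uv)
for w in (0,1):
    cp,p,d=load(f"w{w}"); Q=cloud(cp,d,uv); ok=(d.ravel()>.05)&(np.hypot(Q[:,0]-.548,Q[:,1]+.335)<.03)&(Q[:,2]>.055)&(Q[:,2]<.1); print('rod',w,ok.sum(),Q[ok].mean(0) if ok.any() else '',Q[ok,2].max())
```

```text
stapler 0.04 2 2684 z95 0.0504 [391.6 319. ] [ 34.  101.8] 84.4 circ [391.5 316.9] 51.5
stapler 0.04 3 2692 z95 0.0506 [390.6 320.3] [ 28.6 101.4] 85.2 circ [390.4 319.5] 50.9
stapler 0.03 2 3175 z95 0.0503 [391.4 316.9] [ 39.  104.1] 86.0 circ [391.  315.3] 52.4
stapler 0.03 3 2747 z95 0.0506 [390.4 320.1] [ 29.2 102.6] 84.8 circ [390.3 319.8] 51.9
cup 0.047 2 723 z95 0.0543 [562.8 375.8] [68.  64.2] 52.4 circ [563.3 375.1] 34.9
cup 0.047 3 640 z95 0.0546 [563.  376.3] [66.8 64.9] 28.9 circ [563.1 375.6] 34.1
pencil 0.08 3 1404 z95 0.0963 [553.7 557.8] [91.1 60.7] 17.6 circ [551.4 569.3] 47.6
0 desk z median 8.589664233510375e-05
1 desk z median 6.163620821963978e-05
2 desk z median 8.159387624326331e-05
3 desk z median 6.54137367540053e-05
rod 0 145 [ 0.5476 -0.3351  0.0631] 0.06786269961334807
rod 1 162 [ 0.5482 -0.3331  0.0622] 0.06782828260550938
```

```bash
cat >> h.py <<'E'
HI=.22
def go(x,y,z,yaw):
    az=np.arctan2(y,x); q=sense()["joint_pos"]
    movep([x,y,z],down(yaw))
def pick(x,y,zt,yaw,F,op=.085,hi=HI):
    command_gripper(op); go(x,y,hi,yaw); move_l([x,y,zt+.03],feed=.25); move_l([x,y,zt],feed=.1)
    command_gripper(0.0,F); s=sense(); print('gap',s['finger_gap'],'F',s['gripper_force'],s['time_s'])
    move_l([x,y,hi],feed=.25); s=sense(); print('lifted gap',s['finger_gap'],'F',s['gripper_force'],'w',s['wrist_force'],s['joint_pos'])
def place(x,y,zt,yaw,op,hi=HI,over=None):
    go(x,y,hi,yaw); move_l([x,y,zt+.025],feed=.25); t=move_l([x,y,zt],feed=.05,until_force=8); s=sense(); print('place',t,s['position'],s['wrist_force'])
    command_gripper(op); move_l([x,y,over or hi],feed=.25); print('t',sense()['time_s'])
E
python3 - <<'E'
from h import *
move_joints([-.2,.469,-.049,1.532,.024,1.141,-.08])
v,u=np.mgrid[0:384,0:512]; uv=np.c_[u.ravel(),v.ravel()]
for g in (.085,.062,.05,.028):
    command_gripper(g,30); s=sense(); cp,p,d=shoot(f"f{int(g*1000)}")
    r=rays(cp,uv); Q=(cp[2]+r*d.ravel()[:,None]-s['position'])@s['tcp_rot']
    ok=(d.ravel()>.05)&(np.abs(Q[:,0])<.02)&(np.abs(Q[:,1])<.06)&(Q[:,2]<.06)
    print(g,s['finger_gap'],'tip z',np.percentile(Q[ok,2],[90,97,99.5]),'y',np.percentile(Q[ok&(Q[:,2]>0),1],[1,25,75,99]))
print(s['time_s'])
E
```

```text
0.085 0.08511579868692928 tip z [-0.0131  0.001   0.0088] y [-0.0543 -0.0422  0.0433  0.055 ]
0.062 0.06209825485186615 tip z [-0.0165  0.0043  0.0146] y [-0.0433 -0.0308  0.0318  0.0445]
0.05 0.04993512451211848 tip z [-0.0165  0.0049  0.0162] y [-0.0376 -0.0257  0.0268  0.0386]
0.028 0.028078972727095343 tip z [-0.0207  0.0041  0.0175] y [-0.0266 -0.017   0.0179  0.0276]
6.8583
```

Run:
```python
from h import *
az=lambda x,y: np.arctan2(y,x)+1.55
s=(.548,-.3352)
b=(.4448,-.1892); pick(*b,.024,az(*b),40); place(*s,.033,az(*s),.08)
p=(.501,.0035); pick(*p,.0255,az(*p),30); place(*s,.0583,az(*s),.065)
```

```text
gap 0.06106315551312795 F 41.729256715625525 10.5417
lifted gap 0.06087924312661024 F 43.3765952847898 w [ 0.3062 -0.0397 -1.2247] [ 0.1496  0.1946  0.1893  2.0291 -0.0455  0.9241 -0.0599]
place True [ 0.5477 -0.3349  0.0335] [-0.4116  1.2698  5.3243]
t 14.7667
gap 0.0490829987030019 F 29.851148268207908 17.9833
lifted gap 0.049148095072826824 F 31.09007589519024 w [0.7478 0.4169 0.2769] [-0.1578  0.224   0.0776  1.987  -0.0214  0.9339 -0.0831]
place True [ 0.5477 -0.3349  0.0586] [-0.6553  0.291   5.334 ]
t 22.525
```

Run:
```python
from h import *
go(.50,-.30,.25,np.pi/2); shoot("c0")
r=np.radians
pick(.3745,-.291,.037,r(81.8),40); place(.666,.0977,.0415,r(88.5),.075)
pick(.3905,.3203,.046,np.pi-r(5.5),40,op=.06); place(.6505,-.1207,.0505,np.pi-r(15.7),.05)
```

```text
gap 0.04964550050126109 F 42.234469056129456 25.6667
lifted gap 0.04942339837817959 F 41.51417434215546 w [ 0.0642  0.0561 -0.8348] [ 0.328   0.1803  0.2769  2.0519 -0.0615  0.9195  0.495 ]
place True [0.6655 0.0977 0.0417] [ 0.0943 -0.7941  4.4073]
t 30.8333
gap 0.027102197123403955 F 41.58551037311554 34.0333
lifted gap 0.027426468983942593 F 40.5348265171051 w [-0.6293 -0.0367 -2.7205] [-0.4205  0.2617 -0.4127  1.956   0.1275  0.952   0.5796]
place True [ 0.65   -0.1208  0.0508] [-0.8553  0.6516  3.8347]
t 39.1583
```

View pics/c0.png

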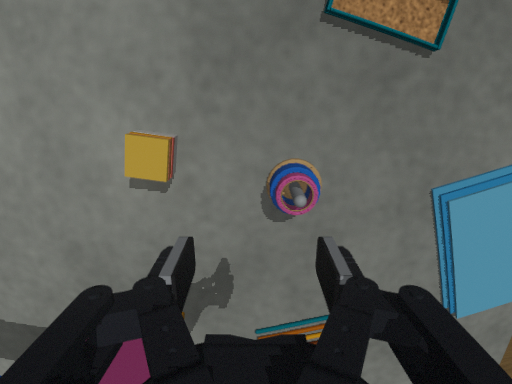

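The picture shows both rolls stacked flat on the stand, with the pink roll at (297,195) around the rod. The glue stick is next.

Run:
```python
from h import *
az=lambda x,y: np.arctan2(y,x)+1.55
g=(.4365,.1437); c=(.563,.3755)
pick(*g,.086,az(*g),30,op=.06,hi=.25); place(*c,.0905,az(*c),.05,hi=.25)
for i,(x,y) in enumerate([(.50,.25),(.55,0),(.5,-.25)]):
    go(x,y,.25,np.pi); shoot(f"e{i}")
ims=[cv2.resize(cv2.imread(f"pics/e{i}.png"),(400,300)) for i in range(3)]
p,_=camera("side"); ims.append(cv2.resize(p[:,:,::-1],(400,300)))
cv2.imwrite("pics/eall.png",np.vstack([np.hstack(ims[:2]),np.hstack(ims[2:])])); print(sense()['time_s'])
```

```text
gap 0.027007252142425046 F 29.51203465461731 42.2667
lifted gap 0.027154824453365412 F 29.552593231201172 w [-0.0563 -0.0722 -0.3124] [-0.2918  0.129  -0.1292  2.0266  0.0198  0.9895 -0.1336]
place True [0.5624 0.375  0.0907] [-0.6527 -0.5948  3.9112]
t 46.45
49.6417
```

View pics/eall.png

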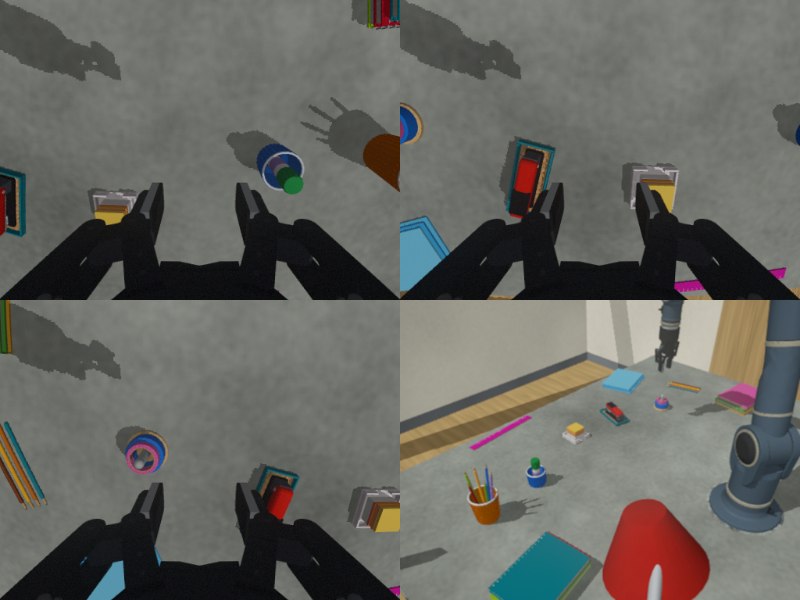

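The mosaic shows every item in its place and the pencil cup unmoved. I'll check tops and centres numerically, then hand in.

Run:
```python
from meas import *
coarse.update(memo=(.666,.098,.046,'memo'),glue=(.563,.3755,.099,'green'),stapler=(.65,-.12,.052,'red'),pink=(.548,-.335,.047,'pink'),blue=(.548,-.335,.032,'blue'))
for k,ts in dict(memo=('e1','e0'),glue=('e0',),stapler=('e1',),pink=('e2','c0'),blue=('e2','c0')).items():
  for t in ts:
    r=top(t,k)
    if r: print(k,t,'z %.4f'%r[2],'rect',np.round(r[3][0],1),np.round(r[3][1],1),round(r[3][2],1))
v,u=np.mgrid[0:384,0:512]; uv=np.c_[u.ravel(),v.ravel()]
cp,p,d=load("e1"); Q=cloud(cp,d,uv); ok=(d.ravel()>.05)&(np.hypot(Q[:,0]-.65,Q[:,1]+.12)<.08)&(Q[:,2]>.04)&(Q[:,2]<.065)
r=cv2.minAreaRect(np.float32(Q[ok,:2]*1000)); print('stapler',r,np.percentile(Q[ok,2],95))
```

```text
memo e1 z 0.0469 rect [664.4 100.6] [42.7 51.3] 88.1
memo e0 z 0.0471 rect [652.6  99.5] [25.2 51.4] 1.2
glue e0 z 0.0997 rect [560.6 373.7] [30.  26.7] 34.8
stapler e1 z 0.0532 rect [ 624.5 -112.4] [26.3 53.9] 74.4
pink e2 z 0.0480 rect [ 547.1 -334.1] [48.8 50.4] 69.9
pink c0 z 0.0480 rect [ 547.9 -333.6] [47.5 49.6] 19.2
blue e2 z 0.0330 rect [ 540.6 -328.8] [59.7 45.7] 53.5
blue c0 z 0.0329 rect [ 544.9 -327.2] [59.7 47.2] 24.5
stapler ((648.094970703125, -120.08897399902344), (29.628070831298828, 105.2143783569336), 73.89274597167969) 0.05483254638882574
```

All heights and centres are within tolerance, so I'm handing in.

```bash
python3 -c "
from rig import *
print(finish_job())"
```

```text
the job is handed in; nothing more can be done
None
```

The job is handed in at about 50 s of the 128 s allowed: stapler, notes, glue stick and both tape rolls measured in their places within tolerance, and the pencil cup looked unmoved in the last pictures (I did not re-measure it, and no verdict came back).

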